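Load a culture tube in the cradle and lock the keeper arm over it

ROBOT

A 7-joint arm with a two-finger parallel gripper is mounted at the origin on a cart in front of the work surface, level with it; the furniture and walls round the work are solid. World frame = base frame: x ahead of the robot, y to its left, z up, the work surface at z = 0. Lengths are in m, angles in rad, forces in N, time in s.
With the tool pointing down it reaches from about 0.4 to 0.85 m from the base axis. Payload 10.4 kg.
Tool frame: the origin (TCP) lies between the finger pads; the fingertips stand 17 mm ahead of it and the grasp point (between the pads) lies 2 mm behind it; z points along the fingers, y is the direction in which the jaws open and shut (so a half turn about z gives the same grasp; the last joint's range is limited). The gripper opens to 85 mm and grips with 20 to 120 N. Pads are 22 mm wide; open, the fingers measure 114 mm over their backs; the gripper's body (76 mm by 85 mm) begins 54 mm behind the grasp point. The pads swing forward as they close: fully open they stand 13 mm farther back than shut.
Start: joints at [-1.277, 0.332, -0.065, 1.46, 0.022, 1.35, -0.088], TCP at [0.195, 0.594, 0.248] pointing down, gripper open.
Joint ranges: [-2.6, 2.6], [-0.5, 2.12], [-1.47, 1.34], [0.16, 2.42], [-1.27, 4.41], [0.06, 2.06], [-2.6, 2.6]. Speed limits (rad/s): [2.22, 2.22, 2.79, 2.79, 3.14, 3.14, 3.14].

INTERFACE

Orientations are given as a unit quaternion [x, y, z, w].
In Python, from workcell import manip gives the robot as it stands.
- The arm moves only by the tool jog_arm, never from a script. Its argument "steps" is one flat list of numbers, 5 for each row, row after row: the finger opening in m, from 0 to 0.0854, then the shift along the tool's x, y, z in m, then the turn about the tool's z in rad. In form: [gripper, x, y, z, twist, gripper, x, y, z, twist, ...]. A call has exactly 10 rows; each row is the pose to reach, as a shift and turn from the pose commanded when the call began, along the tool's axes at that moment; what a row does not reach only later rows make up. A row lasts 1/10 s, in which the tool goes at most 50 mm and 8.59 degrees, less where a joint would pass 70% of its speed; a pose out of reach is approached as far as the arm can. A call with a gripper value outside its range is refused whole. The fingers move at their own pace and stop on an object; "grip_force" is the grip in N (left out, the last holds). Time passes only in rows, so rows that repeat a pose let the fingers close, or fill a call up. It gives the time, the measured TCP pose, the force and the opening at its end, in the units of the state.
- manip.get_obs(): the state, without advancing time (a new reading comes with each control period).
- manip.camera(name): name is "side" or "top" or "wrist"; returns (picture, depth): 420x560x3 uint8, red, green, blue; 420x560 float32, m along the optical axis (not along the pixel's ray), 0 where there is no reading.
- manip.calibration(name): a dict with "mtx" (3x3 intrinsics, pixels), "world_to_cam" (4x4, takes a point from world to camera coordinates). Camera axes: x right, y down, z forward; pixel columns grow to the right and rows downward; lengths in m; the calibration is good to about 2 mm. The wrist camera is an equidistant fisheye: a pixel r from the principal point sees the ray r / f radians off the axis. A picture is of the moment at which its call begins: read the wrist's pose just before it. calibration takes no time and is no camera call; for the wrist camera it gives the pose at the moment of the call.
- manip.hand_in(): hands the job in, once; it reports no verdict.
The state is a dict: "clock": time; "joint_pos": joint angles; "joint_velocities": joint speeds; "tau": joint torques, N m; "position": TCP position; "ee_rot": TCP orientation; "ft_force": force on the tool from outside, world axes, zero at the start; "torque": the same for the moment, N m; "grip_width": opening from 0.0 (shut) to 1.0 (fully open).
Only numpy, scipy, OpenCV 4.12 (cv2) and the standard library are available. Lean on these libraries where they do the work, as an engineer would, in place of code of your own. Each camera call takes 0.05 s, during which the arm holds its last target.

TASK

Lay the single test tube that lies alone on the bench to one side of the cradle into the two grey saddles of the cradle, centred, and let go of it. Then pull the cradle's knob up to unlock it, turn it until the keeper arm stands over the middle of the tube, and push the knob back down fully home so that the arm is locked; leave the tube bundle and the pen where they are.

Things in the scene. Friction and masses are not known exactly. Their poses are not given: they have to be found in the camera images.
- tube_mid (a point): Centre of the loose test tube: cotton-plugged glass, 193 mm long, 19 mm in diameter, about 30 g, lying on the bench; the only single tube near the cradle apart from the heap behind it. Its long axis is this point's y axis. Contacts treat it as square in section (19 x 19 mm), so it does not roll. It starts well left or well right of the cradle. Either end may point either way in the cradle.
- cradle: White base plate, 236 mm (x) by 150 mm (y), top 12 mm over the bench, fixed to the bench; origin at the bench under its centre. x points away from the robot, turned by up to 0.3 rad. On it stand two grey saddles at x = +66 mm, y = -55 and +55 mm, and at x = -68 mm a round pedestal (radius 31 mm, top with its teeth 49 mm over the bench) with the knob.
- cradle_seat (a point): Where the tube's centre belongs: midway between the saddles, 41.5 mm over the bench; the tube lies along this point's y axis. Each saddle is 16 mm thick along y, 44 mm wide, with a flat floor 24 mm wide 32 mm over the bench and 45 degree lead-ins, 38 mm wide at the top, 42 mm over the bench. Between the saddles are 94 mm free for fingers, down to the base plate.
- knob_grip (a point): Point on the knob's vertical axis, in the middle of its black bar grip, 84 mm over the bench with the knob down; cradle_seat is 134 mm from the axis. Bar: 44 mm long (this point's x), 14 mm thick (y), from 17 mm under to 13 mm over this point. A hub of 15 mm radius lies below, its top 20 mm under this point. The keeper arm, flat aluminium 14 mm wide, 143 mm long, points along this point's +x, just below the bar.
- keeper_foot (a point): Underside of the black rubber foot (16 mm in diameter) at the end of the keeper arm, 134 mm from the knob's axis. With the knob down it is 53 mm over the bench, about 2 mm over a seated tube; 16 mm with the knob fully up.
- knob_lift (a joint): Height of the knob in m: 0 = pushed fully home (as it starts), 0.014 = pulled up to its stop. Stiff: about 8 N to pull up, about 5 N to push down; it stays at the height it is left. Down, a pin under the knob sits between the teeth of a crown, so the knob turns only when raised more than 10 mm and comes down only at a gap.
- knob_turn (a joint): Turn of the knob with its arm, rad, counterclockwise seen from above: 0 = arm over cradle_seat, along the cradle's +x; it starts in the parking gap at 0.95 to 1.35, arm to the left. To swing the arm over the tube it turns clockwise seen from above to 0; a stop is at -0.03 and the locking gap is from the stop to about +0.08. Light friction, 0.08 N m.
- bundle_mid (a point): Bystander: centre of a rubber-banded bundle of tubes, 215 x 82 x 38 mm, long along its y axis, on the other side of the cradle from the single tube. Not to be moved.
- marker: Bystander: a slim pen, 131 mm long (along its y axis, which points roughly toward or away from the robot), 11 mm wide, 13 mm high, lying right of the cradle; origin at its underside. Not to be moved.

How it is judged:
On the way, in this order (a step that is already met when the one before it is completed fails the run):
1. the tube lies in the saddles, centred (horizontal distance between tube_mid and cradle_seat below 0.02 m and z of tube_mid in the frame of cradle_seat between -0.006 and 0.006 m and angle between the y axis of tube_mid and the y axis of cradle_seat, either way round below 0.1 rad and value of joint knob_turn above 0.8 rad), for 0.2 s.
2. the knob is pulled up clear of the crown (value of joint knob_lift above 0.009 m), for 0.1 s.
3. the raised knob is turned until the arm stands over the tube (value of joint knob_turn below 0.12 rad and value of joint knob_lift above 0.005 m), for 0.1 s.
At the end, for the whole second after the job is handed in: The knob is pushed home (within 3 mm of its lower stop) with the arm over the tube (within 0.12 rad of straight over the seat), and the tube rests in both saddles: its centre within 20 mm of the seat seen from above and within 6 mm in height, in line with the seat within 0.1 rad, at rest (value of joint knob_lift below 0.003 m and value of joint knob_turn below 0.12 rad and horizontal distance between tube_mid and cradle_seat below 0.02 m and z of tube_mid in the frame of cradle_seat between -0.006 and 0.006 m and angle between the y axis of tube_mid and the y axis of cradle_seat, either way round below 0.1 rad and linear speed of tube below 0.02 m/s); the robot touches nothing.
It fails at once if the bundle is moved more than 30 mm (distance of bundle_mid from where it was at the start of the episode above 0.03 m).
It fails at once if the pen is moved more than 30 mm (distance of marker from where it was at the start of the episode above 0.03 m).
It also fails if it takes over 51 s, if anything falls off the work surface, if the arm or the gripper's body presses on something with over 40 N, if the wrist force passes 120 N, or if a joint passes its speed limit or range.

## Working session

There is one attempt and no reset: what is moved stays moved. The work goes in short steps, Python scripts to look and compute and a tool call to move; the robot and the scene stay as the last step left them, time stands still between calls to the robot, and variables do not carry over. Pictures are saved under pics/ and viewed, and the job is handed in when it is done.

Besides the shell and the picture viewer there is one more tool, called after "Call:" as name(argument=value, ...) on one line, values as JSON. jog_arm: Moves the arm, as the interface text tells. Its arguments: {"type":"object","properties":{"steps":{"type":"array"},"grip_force":{"type":"number"}},"required":["steps"]}

```bash
mkdir -p pics; cat > h.py <<'E'
import numpy as np, cv2
from workcell import manip
from scipy.spatial.transform import Rotation as R
def snap(n,f):
    cal=manip.calibration(n); p,d=manip.camera(n); cv2.imwrite('pics/%s.png'%f,p[:,:,::-1]); np.savez('pics/%s.npz'%f,p=p,d=d,K=cal['mtx'],T=cal['world_to_cam']); return p,d,cal
def world(f,u,v,z=None):
    q=np.load('pics/%s.npz'%f); K=q['K'];T=q['T']
    r=np.array([(u-K[0,2])/K[0,0],(v-K[1,2])/K[1,1],1.]); Ti=np.linalg.inv(T)
    if z is None:
        d=np.median(q['d'][int(v)-1:int(v)+2,int(u)-1:int(u)+2]); return Ti[:3,:3]@(r*d)+Ti[:3,3]
    w=Ti[:3,:3]@r; c=Ti[:3,3]; return c+w*(z-c[2])/w[2]
def pix(f,P):
    q=np.load('pics/%s.npz'%f); c=q['T']@np.r_[P,1]; c=q['K']@c[:3]; return c[:2]/c[2]
E
python3 - <<'E'
from h import *
o=manip.get_obs(); print({k:np.round(v,3) for k,v in o.items()}); print(R.from_quat(o['ee_rot']).as_matrix().round(3))
snap('top','top0'); snap('side','side0')
E
```

```text
{'clock': np.float64(0.0), 'joint_pos': array([-1.277,  0.333, -0.065,  1.461,  0.022,  1.35 , -0.088]), 'joint_velocities': array([ 0.001,  0.001, -0.001,  0.001, -0.001,  0.   , -0.002]), 'tau': array([-1.0000e-03, -6.2546e+01,  4.9000e-02, -3.9160e+01,  1.6000e-02,
        1.0000e-02, -0.0000e+00]), 'position': array([0.195, 0.594, 0.248]), 'ee_rot': array([ 0.158,  0.987, -0.001, -0.   ]), 'ft_force': array([-0.624,  0.981,  0.246]), 'torque': array([-0.009,  0.059, -0.004]), 'grip_width': np.float64(1.001)}
[[-0.95   0.311 -0.   ]
 [ 0.311  0.95  -0.001]
 [-0.    -0.001 -1.   ]]
```

View pics/top0.png

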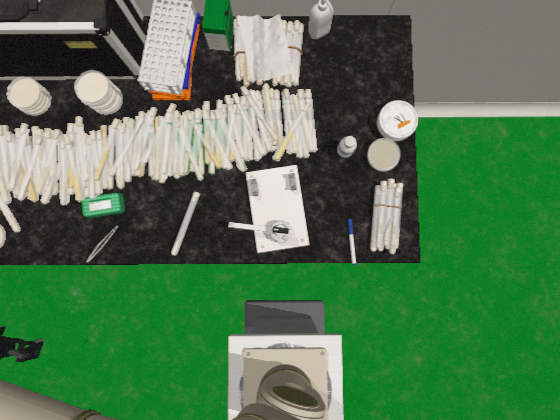

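View pics/side0.png

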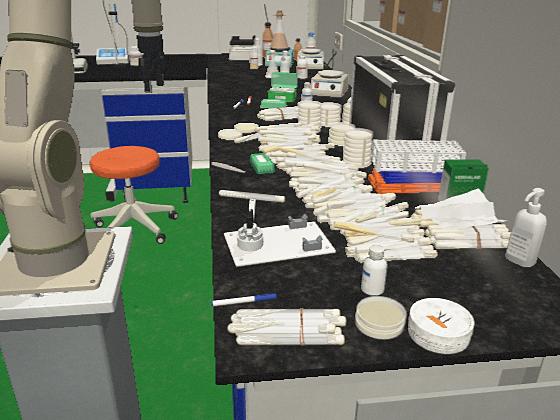

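The top view shows the tube at about (185,223), the cradle at (278,210), the pen at (351,242) and the bundle at (387,216). I'll enlarge it.

```bash
python3 - <<'E'
from h import *
p=cv2.imread('pics/top0.png')
cv2.imwrite('pics/c1.png',cv2.resize(p[155:265,160:320],None,fx=5,fy=5,interpolation=cv2.INTER_CUBIC))
E
```

```text
(no output)
```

View pics/c1.png

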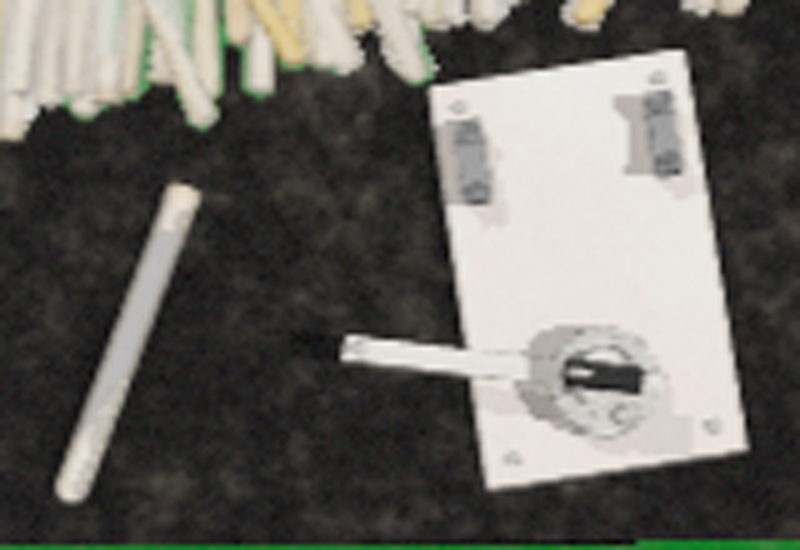

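The crop shows the plate corners at (430,87), (687,50), (748,450) and (487,490), and the tube ends at (183,184) and (71,502).

```bash
python3 - <<'E'
from h import *
W=lambda u,v,z: world('top0',(u+.5)/5-.5+160,(v+.5)/5-.5+155,z)
fl,fr,nr,nl=[W(*a,.012) for a in [(430,87),(687,50),(748,450),(487,490)]]
c=(fl+fr+nr+nl)/4; print(fl,fr,nr,nl,'c',c)
x=(fl+fr-nl-nr); yaw=np.arctan2(x[1],x[0]); y=fl+nl-fr-nr; print(yaw,np.arctan2(-y[0],y[1]),np.linalg.norm(x)/2,np.linalg.norm(y)/2)
ex=np.array([np.cos(yaw),np.sin(yaw)]);print('seat',c[:2]+.066*ex,'knob',c[:2]-.068*ex)
a=W(183,184,.0095);b=W(71,502,.0095);print('tube',(a+b)/2,np.linalg.norm(a-b),np.arctan2(*(a-b)[[1,0]]))
k=W(604,377,.097);t=W(345,348,.07);print('knob',k,'armtip',t,np.arctan2(*(t-k)[[1,0]])-yaw)
for q in [(350,222),(352,262),(387,182),(387,250)]: print(q,world('top0',*q,.02))
snap('wrist','w0')
E
```

```text
[0.61320867 0.10924518 0.012     ] [ 0.63408663 -0.03987947  0.012     ] [ 0.40232056 -0.07235954  0.012     ] [0.38063383 0.07622644 0.012     ] c [0.50756242 0.01830815 0.012     ]
0.14013306661780656 0.14201093487337801 0.2344688535197962 0.15036902402567956
seat [0.57291545 0.0275267 ] knob [0.440229   0.00881026]
tube [0.46656162 0.28245188 0.0095    ] 0.19222374931793926 -0.3227871418223128
knob [0.43950773 0.00887153 0.097     ] armtip [0.45780325 0.15011548 0.07      ] 1.3018491787410729
(350, 222) [ 0.46546171 -0.18875929  0.02      ]
(352, 262) [ 0.35247317 -0.19184003  0.02      ]
(387, 182) [ 0.57997298 -0.29769768  0.02      ]
(387, 250) [ 0.3854797  -0.29154712  0.02      ]
```

Call:
jog_arm(steps=[0.06,-0.02,-0.012,0.005,0,0.06,-0.06,-0.036,0.02,0,0.06,-0.1,-0.06,0.04,0,0.06,-0.14,-0.083,0.055,0,0.06,-0.18,-0.107,0.07,0,0.06,-0.22,-0.131,0.085,0,0.06,-0.26,-0.155,0.1,0,0.06,-0.3,-0.179,0.115,0,0.06,-0.335,-0.2,0.125,0,0.06,-0.355,-0.2115,0.13,0], grip_force=35)

```text
clock: 1.15
position: [0.4679, 0.2784, 0.1172]
ee_rot: [0.16, 0.987, -0.001, -0.0]
ft_force: [-0.6, -0.0, -0.2]
grip_width: 0.705
```

```bash
python3 - <<'E'
from h import *
snap('wrist','w1')
o=manip.get_obs(); print(o['position'],o['joint_pos'].round(3),R.from_quat(o['ee_rot']).as_matrix().round(3),o['clock'])
print(manip.calibration('wrist'))
E
```

```text
[0.46960944 0.27596637 0.11681743] [-0.766  0.271  0.172  1.837 -0.05   1.04   0.672] [[-0.948  0.318  0.   ]
 [ 0.318  0.948 -0.003]
 [-0.001 -0.003 -1.   ]] 1.2
{'mtx': array([[325.1922621 ,   0.        , 276.82627213],
       [  0.        , 325.1922621 , 217.50002846],
       [  0.        ,   0.        ,   1.        ]]), 'world_to_cam': array([[ 0.31687437,  0.94846427, -0.00248134, -0.41095822],
       [ 0.90536984, -0.30169514,  0.2988068 , -0.34010389],
       [ 0.28265897, -0.09693075, -0.9543104 ,  0.14822703],
       [ 0.        ,  0.        ,  0.        ,  1.        ]])}
```

View pics/w1.png

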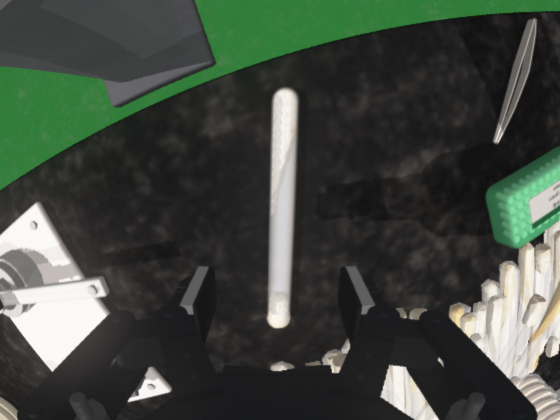

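The wrist view shows the tube from (285,93) to (278,324). The arm was still settling, so I'll go lower and measure again.

Call:
jog_arm(steps=[0.06,0,0,0,0,0.06,0,0,0.005,0,0.06,0,0,0.01,0,0.06,0,0,0.015,0,0.06,0,0,0.02,0,0.06,0,0,0.02,0,0.06,0,0,0.02,0,0.06,0,0,0.02,0,0.06,0,0,0.02,0,0.06,0,0,0.02,0])

```text
clock: 2.2
position: [0.4662, 0.2824, 0.0985]
ee_rot: [0.158, 0.987, 0.0, 0.0]
ft_force: [-0.1, 1.2, -0.9]
grip_width: 0.7
```

```bash
cat >> h.py <<'E'
def wworld(f,u,v,z):
    q=np.load('pics/%s.npz'%f); K=q['K'];Ti=np.linalg.inv(q['T'])
    a=np.array([u-K[0,2],v-K[1,2]]);r=np.linalg.norm(a);th=r/K[0,0]
    w=Ti[:3,:3]@np.r_[a/r*np.sin(th),np.cos(th)];c=Ti[:3,3];return c+w*(z-c[2])/w[2]
E
python3 - <<'E'
from h import *
o=manip.get_obs();snap('wrist','w2')
print(o['position'],R.from_quat(o['ee_rot']).as_matrix().round(3),o['clock'])
E
```

```text
[0.46622333 0.28241081 0.09848276] [[-0.95   0.312  0.   ]
 [ 0.312  0.95   0.   ]
 [-0.     0.    -1.   ]] 2.2
```

View pics/w2.png

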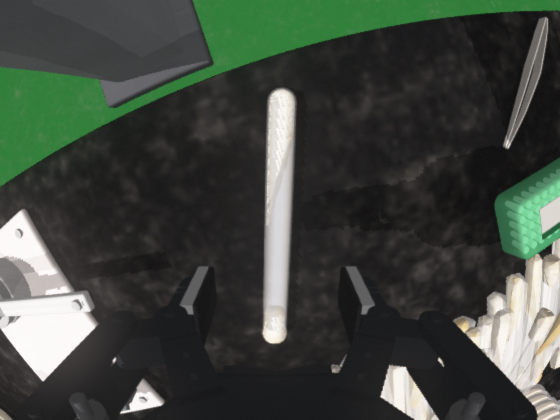

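The tube now runs from (282,89) to (274,343), between the pads. I'll compute its pose, plus the knob arm screw.

```bash
python3 - <<'E'
from h import *
a=wworld('w2',274,343,.0095);b=wworld('w2',282,89,.0095)
print(a,b,(a+b)/2,np.linalg.norm(a-b),np.arctan2(*(a-b)[[1,0]]))
print(wworld('w2',79,303,.07))
E
```

```text
[0.5596365  0.25024537 0.0095    ] [0.37487139 0.31658017 0.0095    ] [0.46725395 0.28341277 0.0095    ] 0.1963121214650573 -0.3446897906655034
[0.45364688 0.15296344 0.07      ]
```

Call:
jog_arm(steps=[0.06,0,0,0.01,0,0.06,0,0,0.025,0,0.06,0,0,0.04,0,0.06,0,0,0.055,0,0.06,0,0,0.066,0,0.06,0,0,0.073,0,0.06,0,0,0.077,0,0.06,0,0,0.078,0,0.06,0,0,0.078,0,0.06,0,0,0.078,0])

```text
clock: 3.25
position: [0.4665, 0.2826, 0.0208]
ee_rot: [0.158, 0.987, 0.0, 0.0]
ft_force: [-0.3, -0.9, 0.1]
grip_width: 0.704
```

Call:
jog_arm(steps=[0.03,0,0,0,0,0.0,0,0,0,0,0.0,0,0,0,0,0.0,0,0,0,0,0.0,0,0,0,0,0.0,0,0,0,0,0.0,0,0,0,0,0.0,0,0,0,0,0.0,0,0,0,0,0.0,0,0,0,0])

```text
clock: 4.25
position: [0.4664, 0.2826, 0.0207]
ee_rot: [0.158, 0.987, 0.0, 0.0]
ft_force: [-0.3, -0.4, 4.8]
grip_width: 0.209
```

Call:
jog_arm(steps=[0.0,0,0,-0.005,0,0.0,0,0,-0.02,0,0.0,0,0,-0.035,0,0.0,0,0,-0.055,0,0.0,0,0,-0.075,0,0.0,0,0,-0.095,0,0.0,0,0,-0.112,0,0.0,0,0,-0.123,0,0.0,0,0,-0.13,0,0.0,0,0,-0.13,0])

```text
clock: 5.25
position: [0.4664, 0.2825, 0.1512]
ee_rot: [0.158, 0.987, 0.001, 0.0]
ft_force: [-0.0, 0.3, -0.4]
grip_width: 0.211
```

```bash
python3 - <<'E'
from h import *
o=manip.get_obs();snap('wrist','w3')
print(o['position'],R.from_quat(o['ee_rot']).as_matrix().round(3),o['clock'],o['ft_force'],o['torque'])
E
```

```text
[0.46640121 0.28254649 0.15116255] [[-0.95   0.312  0.001]
 [ 0.312  0.95   0.001]
 [-0.001  0.001 -1.   ]] 5.25 [-0.00246817  0.2925304  -0.38677484] [-0.03621216 -0.03531697  0.00675224]
```

View pics/w3.png

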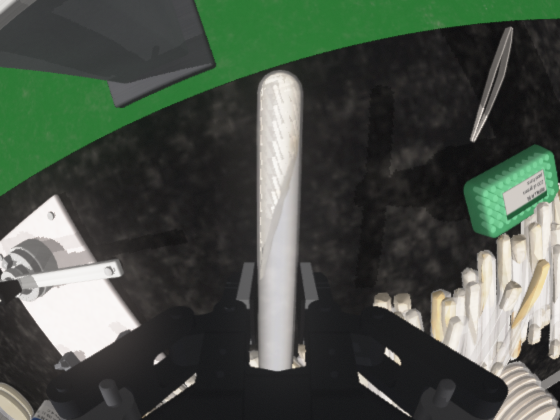

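Call:
jog_arm(steps=[0.0,-0.006,-0.008,0,0.06,0.0,-0.024,-0.028,0,0.18,0.0,-0.048,-0.055,0,0.32,0.0,-0.075,-0.086,0,0.46,0.0,-0.102,-0.118,0,0.6,0.0,-0.128,-0.148,0,0.74,0.0,-0.15,-0.174,0,0.88,0.0,-0.167,-0.194,0,1.0,0.0,-0.178,-0.205,0,1.08,0.0,-0.181,-0.209,0,1.112])

```text
clock: 6.3
position: [0.573, 0.0252, 0.1493]
ee_rot: [0.657, 0.754, -0.001, -0.0]
ft_force: [0.1, 0.4, -0.2]
grip_width: 0.211
```

Call:
jog_arm(steps=[0.0,0,0,0,0,0.0,0,0,0.005,0,0.0,0,0,0.01,0,0.0,0,0,0.02,0,0.0,0,0,0.03,0,0.0,0,0,0.04,0,0.0,0,0,0.047,0,0.0,0,0,0.05,0,0.0,0,0,0.05,0,0.0,0,0,0.05,0])

```text
clock: 7.3
position: [0.5733, 0.0273, 0.1006]
ee_rot: [0.655, 0.755, 0.0, 0.0]
ft_force: [-1.5, -0.7, -0.1]
grip_width: 0.212
```

```bash
python3 - <<'E'
from h import *
o=manip.get_obs();snap('wrist','w4');snap('side','side4');snap('top','top4')
print(o['position'],R.from_quat(o['ee_rot']).as_matrix().round(3),o['joint_pos'].round(2),o['clock'])
p=cv2.imread('pics/top4.png');s=cv2.imread('pics/side4.png')
cv2.imwrite('pics/c4.png',np.vstack([cv2.resize(p[150:260,200:360],(800,550)) ])) 
cv2.imwrite('pics/d4.png',cv2.resize(s[150:280,190:360],None,fx=4.5,fy=4.5))
E
```

```text
[0.57326162 0.02734028 0.10058554] [[-0.141  0.99   0.   ]
 [ 0.99   0.141  0.   ]
 [ 0.     0.    -1.   ]] [-0.51  0.37  0.46  1.79 -0.19  1.03  0.16] 7.3
```

View pics/w4.png

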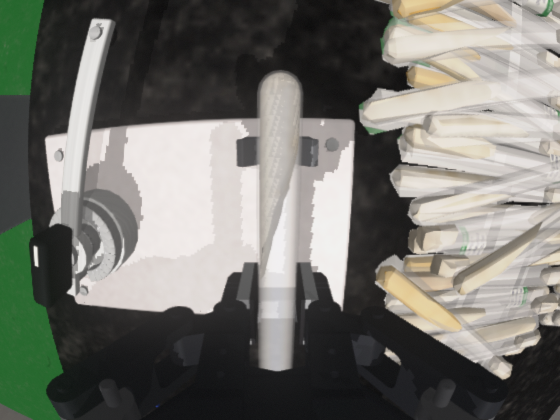

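View pics/d4.png

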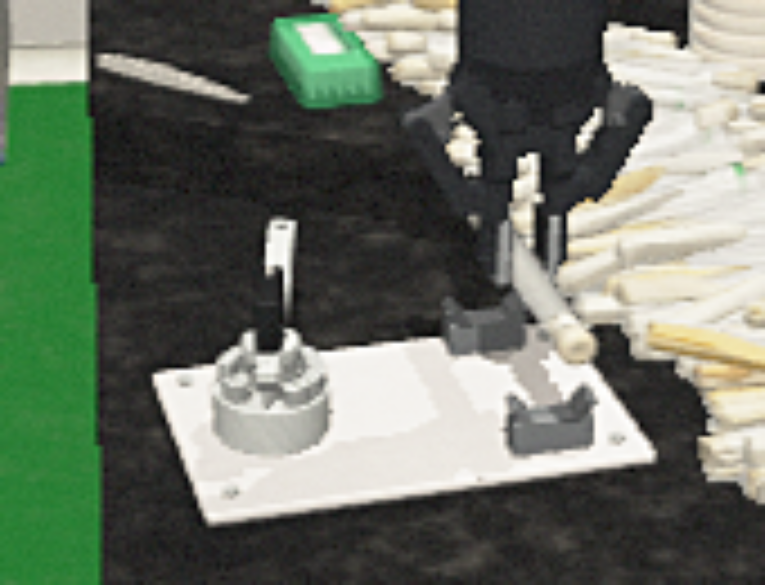

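View pics/c4.png

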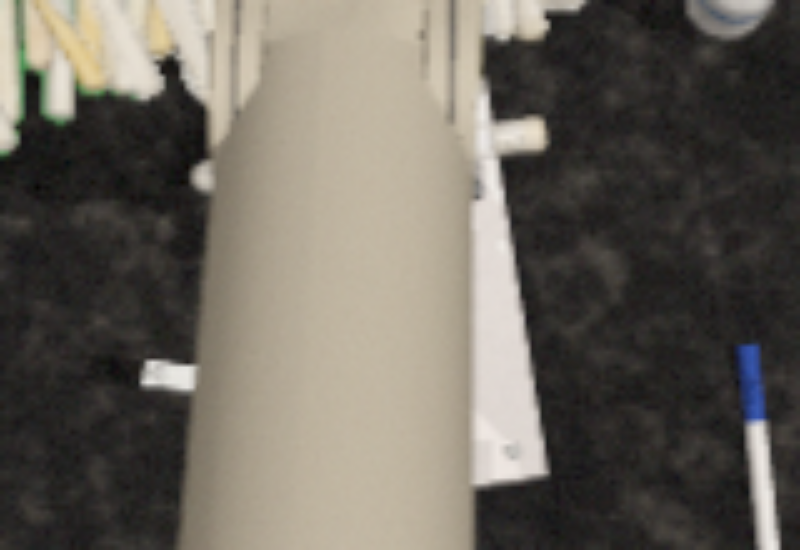

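The saddle (237–319 at row 150) is centred under the tube (x≈280), so I'll lower it and release.

Call:
jog_arm(steps=[0.0,0,0,0.004,0,0.0,0,0,0.011,0,0.0,0,0,0.018,0,0.0,0,0,0.025,0,0.0,0,0,0.032,0,0.0,0,0,0.039,0,0.0,0,0,0.044,0,0.0,0,0,0.047,0,0.0,0,0,0.047,0,0.0,0,0,0.047,0])

```text
clock: 8.45
position: [0.5732, 0.0274, 0.0534]
ee_rot: [0.655, 0.755, 0.0, 0.0]
ft_force: [-0.0, 0.4, -0.6]
grip_width: 0.216
```

Call:
jog_arm(steps=[0.0,0,0,0.0,0,0.0,0,0,0.0,0,0.025,0,0,0.0,0,0.03,0,0,0.0,0,0.035,0,0,0.0,0,0.04,0,0,0.0,0,0.045,0,0,0.0,0,0.05,0,0,0.0,0,0.05,0,0,0.0,0,0.05,0,0,0.0,0])

```text
clock: 9.45
position: [0.573, 0.0274, 0.0533]
ee_rot: [0.655, 0.755, 0.0, -0.0]
ft_force: [-0.4, 0.3, -0.6]
grip_width: 0.583
```

Call:
jog_arm(steps=[0.05,0,0,-0.005,0,0.05,0,0,-0.015,0,0.05,0,0,-0.03,0,0.05,0,0,-0.045,0,0.05,0,0,-0.06,0,0.05,0,0,-0.075,0,0.05,0,0,-0.088,0,0.05,0,0,-0.096,0,0.05,0,0,-0.1,0,0.05,0,0,-0.1,0])

```text
clock: 10.45
position: [0.5731, 0.0274, 0.1536]
ee_rot: [0.655, 0.756, 0.0, 0.0]
ft_force: [0.1, 0.2, -0.7]
grip_width: 0.585
```

```bash
python3 - <<'E'
from h import *
o=manip.get_obs();snap('wrist','w5');snap('side','side5')
print(o['position'],R.from_quat(o['ee_rot']).as_matrix().round(3),o['joint_pos'].round(2),o['clock'])
s=cv2.imread('pics/side5.png')
cv2.imwrite('pics/d5.png',cv2.resize(s[150:280,190:360],None,fx=4.5,fy=4.5))
E
```

```text
[0.57314618 0.02741939 0.15361559] [[-0.142  0.99   0.   ]
 [ 0.99   0.142  0.   ]
 [ 0.     0.    -1.   ]] [-0.53  0.31  0.48  1.74 -0.15  1.13  0.14] 10.45
```

View pics/w5.png

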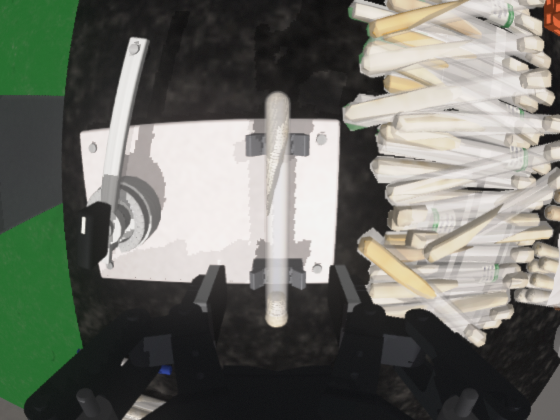

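View pics/d5.png

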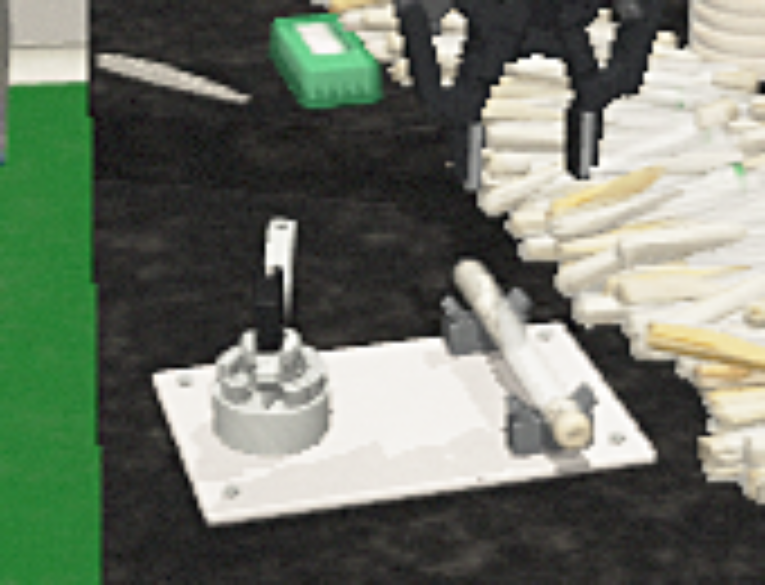

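The tube lies in both saddles, with its ends at (277,94) and (276,326) in the wrist view. I'll measure it against the saddles at (278,144) and (277,272).

```bash
python3 - <<'E'
from h import *
a=wworld('w5',277,94,.0415);b=wworld('w5',276,326,.0415)
m=(a+b)/2;print(a,b,m,np.linalg.norm(a-b),np.arctan2(*(a-b)[[1,0]])-np.pi/2)
s1=wworld('w5',278,144,.042);s2=wworld('w5',277,272,.042);print('saddles',s1,s2,(s1+s2)/2,np.linalg.norm(s1-s2))
c=[wworld('w5',*q,.012) for q in [(80,131),(339,119),(337,283),(103,279)]]
print(c,sum(c)/4)
t=wworld('w5',136,48,.072);print('armscrew',t,np.arctan2(t[1]-.0088,t[0]-.44)-.141)
p=cv2.imread('pics/w5.png');cv2.imwrite('pics/c5.png',cv2.resize(p[20:300,60:340],None,fx=2.1,fy=2.1))
E
```

```text
[0.55876329 0.12212794 0.0415    ] [ 0.58556548 -0.06976981  0.0415    ] [0.57216439 0.02617907 0.0415    ] 0.19376042917557765 0.13877143555290794
saddles [0.56469711 0.08606855 0.042     ] [ 0.57858595 -0.01521638  0.042     ] [0.57164153 0.03542609 0.042     ] 0.10223275424123239
[array([0.38155388, 0.07821851, 0.012     ]), array([0.61140353, 0.11223796, 0.012     ]), array([ 0.63850307, -0.03445733,  0.012     ]), array([ 0.40461412, -0.0702533 ,  0.012     ])] [0.50901865 0.02143646 0.012     ]
armscrew [0.46118637 0.14328647 0.072     ] 1.273545125224652
```

View pics/c5.png

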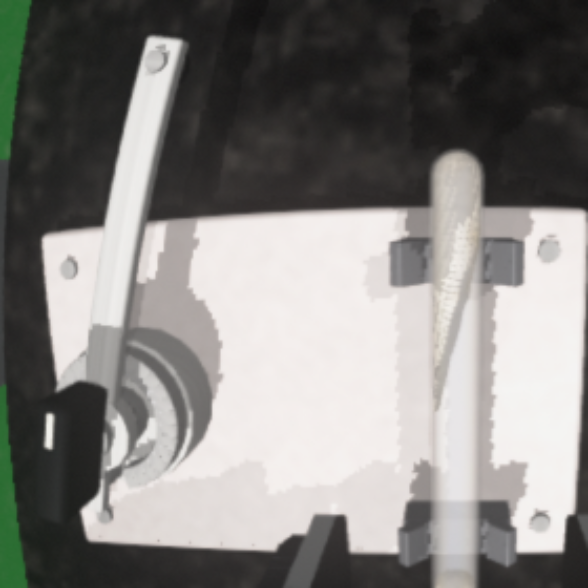

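The tube is at about (0.572, 0.026) with yaw 0.139, against a seat at about (0.573, 0.028) with yaw 0.141, so it's well placed. Next I'll move above the knob.

Call:
jog_arm(steps=[0.05,0,-0.005,0,0.02,0.05,0,-0.02,0,0.06,0.05,0,-0.04,0,0.1,0.05,0,-0.06,0,0.15,0.05,0,-0.08,0,0.2,0.05,0.001,-0.1,0,0.24,0.05,0.001,-0.118,0,0.27,0.05,0.001,-0.13,0,0.28,0.05,0.001,-0.134,0,0.28,0.05,0.001,-0.134,0,0.28])

```text
clock: 11.55
position: [0.4399, 0.0094, 0.1532]
ee_rot: [0.754, 0.657, 0.0, -0.0]
ft_force: [0.3, -0.1, 0.1]
grip_width: 0.585
```

```bash
python3 - <<'E'
from h import *
o=manip.get_obs();snap('wrist','w6')
print(o['position'],R.from_quat(o['ee_rot']).as_matrix().round(3),o['joint_pos'].round(2),o['clock'])
E
```

```text
[0.43988734 0.00943504 0.15318789] [[ 0.138  0.99  -0.   ]
 [ 0.99  -0.138  0.001]
 [ 0.001 -0.    -1.   ]] [-0.62 -0.02  0.5   2.07  0.01  1.09 -0.27] 11.55
```

View pics/w6.png

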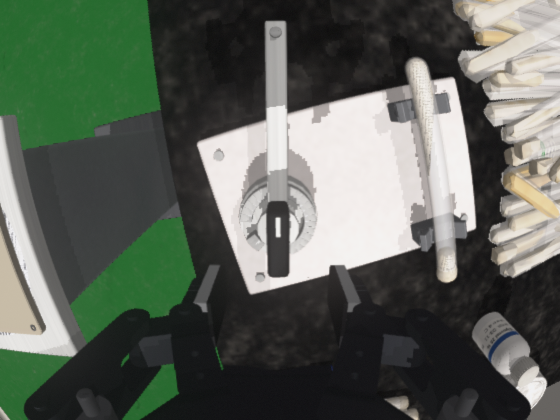

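The black bar spans (278,204)–(278,272), and the arm screw is at (275,32).

```bash
python3 - <<'E'
from h import *
a=wworld('w6',278,203,.097);b=wworld('w6',278.5,274,.097);print(a,b,(a+b)/2,np.linalg.norm(a-b))
t=wworld('w6',275.5,32,.07);k=(a+b)/2;print(t,np.arctan2(*(t-k)[[1,0]]),np.linalg.norm(t-k),'bar',np.arctan2(*(a-b)[[1,0]]))
m=(wworld('w6',417,62,.0415)+wworld('w6',447,278,.0415))/2;print(m)
E
```

```text
[0.4434729 0.0384501 0.097    ] [ 0.43759239 -0.00693889  0.097     ] [0.44053265 0.01575561 0.097     ] 0.04576834002959671
[0.45627822 0.14280883 0.07      ] 1.4474960671384633 0.13084129841136402 bar 1.4419557607065854
[0.57307114 0.02744684 0.0415    ]
```

```bash
python3 - <<'E'
from h import *
p=cv2.imread('pics/w6.png');cv2.imwrite('pics/c6.png',cv2.resize(p[170:300,220:340],None,fx=4.5,fy=4.5,interpolation=cv2.INTER_CUBIC))
q=np.load('pics/w6.npz');d=q['d'];print(d[195:290:3,278].round(4));print((np.linalg.inv(q['T'])[:3,3]))
E
```

```text
[0.2202 0.222  0.2152 0.2062 0.2004 0.1942 0.1911 0.19   0.1917 0.1911
 0.1911 0.1922 0.1913 0.1933 0.1941 0.195  0.1957 0.1964 0.1957 0.1973
 0.1984 0.1977 0.1996 0.2    0.2004 0.2012 0.2018 0.2028 0.2984 0.2993
 0.2996 0.3122]
[0.44963671 0.08598958 0.2785362 ]
```

View pics/c6.png

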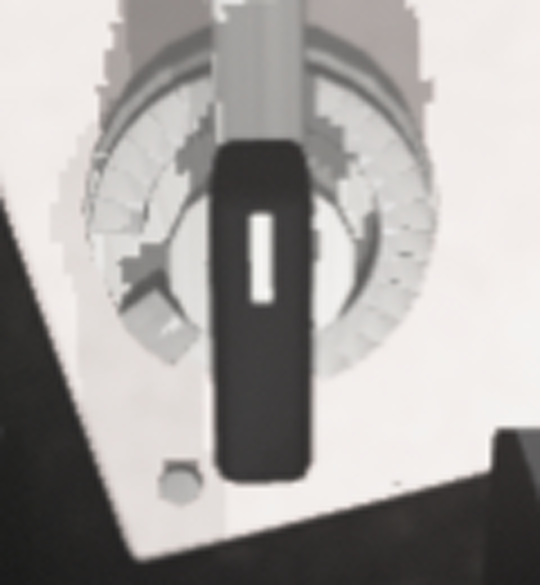

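```bash
python3 - <<'E'
from h import *
a=wworld('w6',278,212,.097);b=wworld('w6',278.5,276.5,.097);print(a,b,(a+b)/2,np.linalg.norm(a-b))
E
```

```text
[0.44273925 0.03308457 0.097     ] [ 0.4373539  -0.00869731  0.097     ] [0.44004658 0.01219363 0.097     ] 0.04212750919378992
```

Call:
jog_arm(steps=[0.05,0.001,0,0.005,-0.005,0.05,0.001,0,0.015,-0.01,0.05,0.001,0,0.027,-0.01,0.05,0.001,0,0.039,-0.01,0.05,0.001,0,0.05,-0.01,0.05,0.001,0,0.058,-0.01,0.05,0.001,0,0.063,-0.01,0.05,0.001,0,0.065,-0.01,0.05,0.001,0,0.065,-0.01,0.05,0.001,0,0.065,-0.01], grip_force=60)

```text
clock: 12.6
position: [0.4407, 0.0104, 0.0886]
ee_rot: [0.751, 0.66, 0.0, 0.0]
ft_force: [-1.4, -1.0, 0.9]
grip_width: 0.587
```

Call:
jog_arm(steps=[0.03,0,0,0,0,0.015,0,0,0,0,0.0,0,0,0,0,0.0,0,0,0,0,0.0,0,0,0,0,0.0,0,0,0,0,0.0,0,0,0,0,0.0,0,0,0,0,0.0,0,0,0,0,0.0,0,0,0,0])

```text
clock: 13.6
position: [0.4407, 0.0104, 0.0886]
ee_rot: [0.751, 0.66, 0.0, 0.0]
ft_force: [-0.5, 0.2, 6.1]
grip_width: 0.15
```

```bash
python3 - <<'E'
from h import *
o=manip.get_obs();print({k:np.round(v,3) for k,v in o.items()})
E
```

```text
{'clock': np.float64(13.6), 'joint_pos': array([-0.61 ,  0.089,  0.506,  2.131, -0.054,  0.934, -0.202]), 'joint_velocities': array([-0.001,  0.001, -0.001, -0.   ,  0.   ,  0.001, -0.   ]), 'tau': array([ -0.058, -30.81 ,   1.523, -30.531,  -0.067,  -0.31 ,  -0.046]), 'position': array([0.441, 0.01 , 0.089]), 'ee_rot': array([0.751, 0.66 , 0.   , 0.   ]), 'ft_force': array([-0.48 ,  0.217,  6.096]), 'torque': array([-0.066,  0.204,  0.059]), 'grip_width': np.float64(0.15)}
```

Gripped on the bar with almost no side force. I'll pull up.

Call:
jog_arm(steps=[0,0,0,-0.002,0,0,0,0,-0.004,0,0,0,0,-0.006,0,0,0,0,-0.008,0,0,0,0,-0.01,0,0,0,0,-0.012,0,0,0,0,-0.013,0,0,0,0,-0.0135,0,0,0,0,-0.0135,0,0,0,0,-0.0135,0])

```text
clock: 14.6
position: [0.4405, 0.0104, 0.1018]
ee_rot: [0.751, 0.66, 0.0, 0.0]
ft_force: [5.0, 1.0, -6.5]
grip_width: 0.152
```

```bash
python3 - <<'E'
from h import *
o=manip.get_obs();print(o['position'],o['ft_force'],o['torque'],o['grip_width'])
snap('side','s7');s=cv2.imread('pics/s7.png')
cv2.imwrite('pics/d7.png',cv2.resize(s[150:280,190:360],None,fx=4.5,fy=4.5))
E
```

```text
[0.44053698 0.01041071 0.10176498] [ 5.00291376  1.01965427 -6.50411087] [ 0.04749981 -1.15056091  0.009073  ] 0.15168576395360597
```

View pics/d7.png

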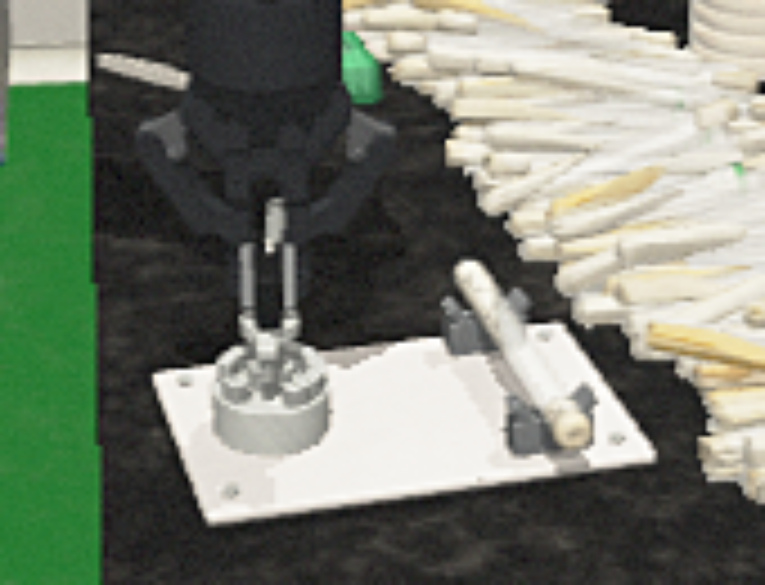

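The knob rose about 13 mm, and the keeper arm is visibly higher in the picture. Now I'll turn it clockwise.

Call:
jog_arm(steps=[0,0,0,0,0.03,0,0,0,0,0.1,0,0,0,0,0.19,0,0,0,0,0.28,0,0,0,0,0.37,0,0,0,0,0.46,0,0,0,0,0.55,0,0,0,0,0.63,0,0,0,0,0.68,0,0,0,0,0.7])

```text
clock: 15.65
position: [0.4407, 0.0104, 0.1018]
ee_rot: [0.932, 0.362, 0.0, 0.0]
ft_force: [6.0, 0.9, -7.2]
grip_width: 0.148
```

```bash
python3 - <<'E'
from h import *
o=manip.get_obs();print(o['position'],o['ft_force'],o['torque'],o['grip_width'],o['joint_pos'].round(2),R.from_quat(o['ee_rot']).as_matrix().round(3))
snap('wrist','w8')
E
```

```text
[0.44069229 0.01041619 0.10180272] [ 6.03577413  0.94267131 -7.15045796] [ 0.06085465 -1.29836162  0.02737887] 0.14801025997512668 [-0.64  0.06  0.54  2.12 -0.04  0.96 -0.91] [[ 0.738  0.675  0.001]
 [ 0.675 -0.738 -0.   ]
 [ 0.001  0.001 -1.   ]]
```

View pics/w8.png

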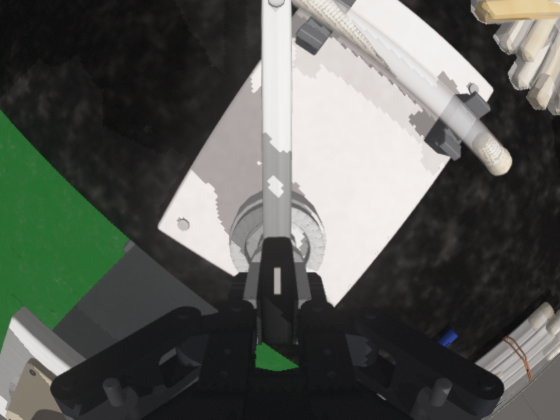

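The arm turns with the tool and is now at 0.60 rad from the seat line. I'll turn the rest of the way, to about +0.02.

Call:
jog_arm(steps=[0,0,0,0,0.04,0,0,0,0,0.12,0,0,0,0,0.2,0,0,0,0,0.29,0,0,0,0,0.38,0,0,0,0,0.46,0,0,0,0,0.53,0,0,0,0,0.57,0,0,0,0,0.58,0,0,0,0,0.58])

```text
clock: 16.7
position: [0.4407, 0.0103, 0.1018]
ee_rot: [0.997, 0.081, 0.0, 0.0]
ft_force: [6.0, -0.6, -7.0]
grip_width: 0.147
```

```bash
python3 - <<'E'
from h import *
o=manip.get_obs();print(o['position'],o['ft_force'],o['torque'],o['grip_width'],o['joint_pos'].round(2),R.from_quat(o['ee_rot']).as_matrix().round(3))
snap('wrist','w9')
E
```

```text
[0.44070645 0.01031848 0.10178354] [ 5.95893091 -0.618148   -6.99421662] [-0.01730965 -1.3732494  -0.02312846] 0.1465296867223472 [-0.67  0.06  0.56  2.12 -0.04  0.96 -1.49] [[ 0.987  0.162  0.001]
 [ 0.162 -0.987 -0.   ]
 [ 0.001  0.    -1.   ]]
```

View pics/w9.png

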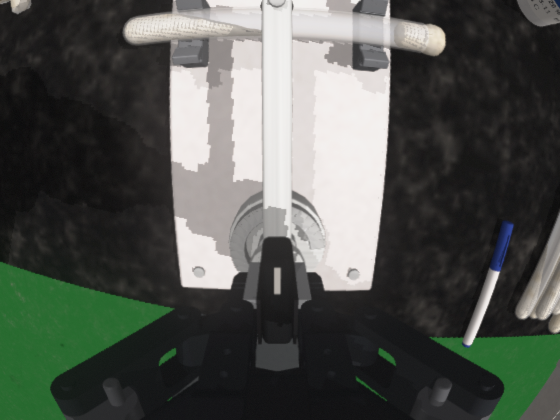

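The arm stands over the tube middle, between the saddles at x≈190 and 373. I'll push down.

Call:
jog_arm(steps=[0,0,0,0.002,0,0,0,0,0.004,0,0,0,0,0.006,0,0,0,0,0.008,0,0,0,0,0.01,0,0,0,0,0.012,0,0,0,0,0.0135,0,0,0,0,0.0145,0,0,0,0,0.0145,0,0,0,0,0.0145,0])

```text
clock: 17.75
position: [0.4409, 0.0103, 0.0884]
ee_rot: [0.997, 0.081, 0.0, -0.0]
ft_force: [-3.8, -2.7, 22.9]
grip_width: 0.148
```

```bash
python3 - <<'E'
from h import *
o=manip.get_obs();print(o['position'],o['ft_force'],o['torque'],o['grip_width'])
E
```

```text
[0.44090003 0.01034646 0.08839553] [-3.84486799 -2.73270482 22.90199599] [-0.5490254   0.63349594  0.0544303 ] 0.1478401405358992
```

It stopped hard (23 N) at the original height, so the knob is home. I'll relax, release and retreat.

Call:
jog_arm(steps=[0,0,0,-0.0008,0,0,0,0,-0.0008,0,0.02,0,0,-0.0008,0,0.03,0,0,-0.0008,0,0.04,0,0,-0.0008,0,0.05,0,0,-0.0008,0,0.05,0,0,-0.0008,0,0.05,0,0,-0.0008,0,0.05,0,0,-0.0008,0,0.05,0,0,-0.0008,0])

```text
clock: 18.75
position: [0.4403, 0.0104, 0.0881]
ee_rot: [0.997, 0.081, -0.0, -0.0]
ft_force: [-0.2, -0.9, -0.7]
grip_width: 0.583
```

Call:
jog_arm(steps=[0.05,0,0,-0.005,0,0.05,0,0,-0.015,0,0.05,0,0,-0.03,0,0.05,0,0,-0.05,0,0.05,0,0,-0.07,0,0.05,0,0,-0.09,0,0.05,0,0,-0.11,0,0.05,0,0,-0.12,0,0.05,0,0,-0.125,0,0.05,0,0,-0.125,0])

```text
clock: 19.75
position: [0.4405, 0.0104, 0.2134]
ee_rot: [0.997, 0.081, 0.0, -0.0]
ft_force: [-0.1, -0.2, 0.3]
grip_width: 0.587
```

```bash
python3 - <<'E'
from h import *
o=manip.get_obs();print(o['position'],o['ft_force'],o['clock'])
snap('wrist','w10');snap('side','s10');s=cv2.imread('pics/s10.png')
cv2.imwrite('pics/d10.png',cv2.resize(s[150:280,190:360],None,fx=4.5,fy=4.5))
E
```

```text
[0.44048799 0.01041361 0.21336574] [-0.13567618 -0.20502321  0.33951575] 19.75
```

View pics/d10.png

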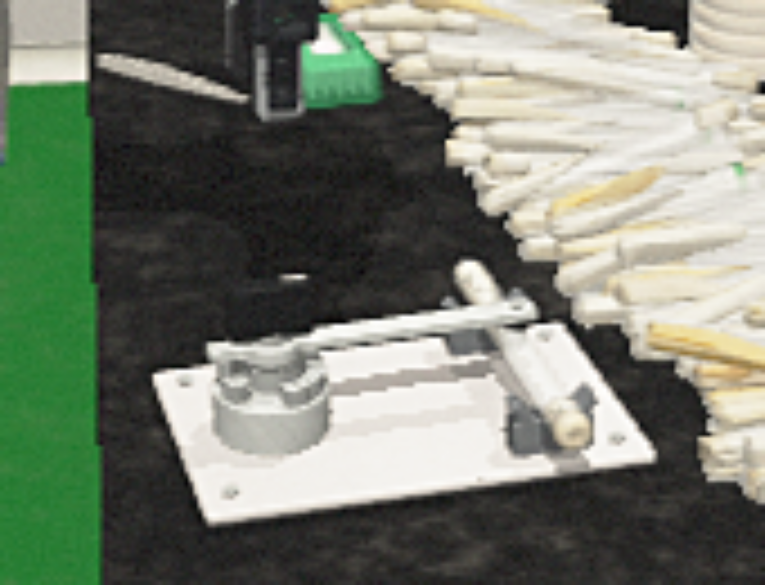

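View pics/w10.png

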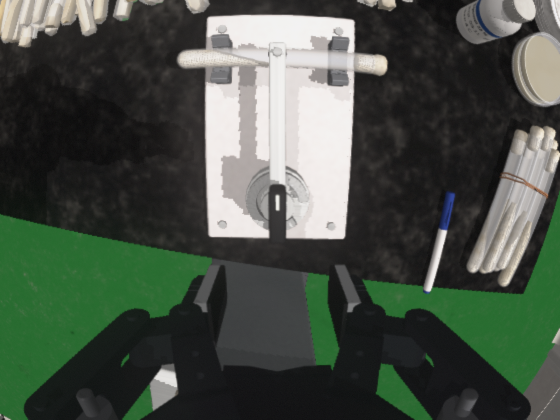

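The arm lies across the middle of the tube, and the pen and bundle look undisturbed. A depth check will confirm the knob height.

```bash
python3 - <<'E'
from h import *
for u,v in [(400,324),(440,319),(480,314),(515,309)]:
    print(world('s10',u/4.5+190,v/4.5+150))
print('start arm', [world('side0',u/4.5+190,v/4.5+150).round(4) for u,v in [(281,226),(279,240),(282,255)]])
print('s7(raised)', [world('s7',u/4.5+190,v/4.5+150).round(4) for u,v in [(275,212),(275,235)]])
print('label start/now',world('s10',293/4.5+190,277/4.5+150))
print('side view tip pred z .06/.072', [np.round((pix('s10',[.5714,.0293,z])-[190,150])*4.5) for z in (.066,.07,.084)])
k=wworld('w10',277,49,.07);print(k,np.arctan2(k[1]-.0104,k[0]-.4405)-.141)
m=[wworld('w10',183,58,.0415),wworld('w10',383,65,.0415)];print(sum(m)/2)
E
```

```text
[0.50724252 0.01709332 0.06376886]
[0.52949334 0.02575172 0.06084605]
[0.55081959 0.0268945  0.06197884]
[0.5693044  0.02662452 0.06402571]
start arm [array([0.4558, 0.1401, 0.064 ]), array([0.4533, 0.1237, 0.0633]), array([0.4533, 0.1032, 0.0641])]
s7(raised) [array([0.452 , 0.1323, 0.0765]), array([0.4493, 0.0994, 0.0783])]
label start/now [0.45173577 0.01438914 0.09547372]
side view tip pred z .06/.072 [array([518., 303.]), array([518., 296.]), array([519., 273.])]
[0.57258151 0.03336825 0.07      ] 0.03117284650539806
[0.57246365 0.02746667 0.0415    ]
```

The arm's height is back to its starting value (about 0.063 m, against 0.077 m raised), the turn is about 0.02–0.03 rad, and the tube hasn't moved. I'm handing in.

```bash
python3 - <<'E'
from h import *
manip.hand_in()
E
```

```text
the job is handed in; nothing more can be done
```

The tube is in both saddles and the keeper arm is locked over its middle. I handed the job in at about 20 s of the 51 s allowed; no verdict was reported.

**What I did:** I gripped the loose tube, laid it in the saddles and let go. Then I pulled the knob up about 13 mm, turned it clockwise by about 1.28 rad, pushed it home until it stopped at 23 N, and backed the gripper off.

**Last checks:**
- **Tube:** its centre measured about (0.572, 0.027) m, against a seat at about (0.573, 0.028) m. Its angle, measured after I let go, was within about 0.01 rad of the seat's.
- **Knob height:** by depth, the keeper arm is back at its starting height, 0.061–0.064 m, against about 0.077 m when raised.
- **Knob turn:** about 0.02–0.03 rad, inside the locking gap.
- **Pen and bundle:** both looked undisturbed in the last wrist picture, but I did not measure them.
- **Robot:** clear of everything, with forces near zero.

**Disagreement:** the wrist and top cameras differed by 3–4 mm on where the cradle is. I went with the top camera; the difference is well inside the 20 mm tolerance.

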